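Stack the stop bars and hold the master flask down in its sprung cradle

ROBOT

A 7-joint arm with a two-finger parallel gripper is mounted at the origin on the work surface. World frame = base frame: x ahead of the robot, y to its left, z up, the work surface at z = 0. Lengths are in m, angles in rad, forces in N, time in s.
With the tool pointing down it reaches from about 0.4 to 0.85 m from the base axis. Payload 10.4 kg.
Tool frame: the origin (TCP) lies on the centre line of the jaws, within the pads' length; the fingertips stand 11 mm ahead of it and the grasp point (between the pads) lies 8 mm behind it (tip_reach is the distance from the TCP to the fingertips, in m); z points along the fingers, y is the line along which they close (so a half turn about z gives the same grasp; the last joint's range is limited). The gripper opens to 85 mm and grips with 20 to 120 N. Pads are 22 mm wide; open, the fingers measure 114 mm over their backs; the gripper's body (76 mm by 85 mm) begins 54 mm behind the grasp point. The pads swing forward as they close: fully open they stand 13 mm farther back than shut.
Start: joints at [-1.261, 0.332, -0.065, 1.46, 0.022, 1.35, -0.088], TCP at [0.204, 0.591, 0.242] pointing down, gripper open.
Joint ranges: [-2.6, 2.6], [-0.5, 2.12], [-1.47, 1.34], [0.16, 2.42], [-1.27, 4.41], [0.06, 2.06], [-2.6, 2.6]. Speed limits (rad/s): [2.22, 2.22, 2.79, 2.79, 3.14, 3.14, 3.14].

INTERFACE

Orientations are given as a unit quaternion [x, y, z, w].
In Python, from workcell import get_obs, camera, hand_in, tip_reach gives the robot as it stands. The module is installed in compiled form; this text tells all that it offers.
- The arm moves only by the tool move_arm, never from a script. Its argument "plan" is a list of rows, each an object with "delta_pos": the shift along the tool's x, y, z in normalised numbers (1 is 0.75 m), a list of three; "turn": the turn, a rotation vector about the tool's x, y, z in parts of the range, where 1.0 means 180 degrees, a list of three; "fingers": the closure, from 0 (fully open) to 1 (shut). A call has 1 to 12 rows; each row is the pose to reach, as a shift and turn from the pose commanded when the call began, along the tool's axes at that moment; what a row does not reach only later rows make up. A row lasts 1/8 s, in which the tool goes at most 62.5 mm and 10.7 degrees, less where a joint would pass 70% of its speed; a pose out of reach is approached as far as the arm can. A call with a gripper value outside its range is refused whole. The fingers move at their own pace and stop on an object; "force" is the grip in N (left out, the last holds). Time passes only in rows, so rows that repeat a pose let the fingers close. It gives the time, the measured TCP pose, the force, the opening and the grip force at its end, in the units of the state.
- get_obs(): the state, without advancing time (a new reading comes with each control period).
- camera(name): name is "scene" or "side" or "wrist"; returns a dict with "color" (420x560x3 uint8, red, green, blue), "range_z" (420x560 float32, m along the optical axis (not along the pixel's ray), 0 where there is no reading), "fx", "fy", "cx", "cy" (pixels), "R" (3x3) and "t" (3): a world point X has camera coordinates R X + t; the wrist camera has in their place "tool_from_camera" (4x4, takes a point from camera to tool coordinates, whose origin is the TCP and whose axes are the flange's). Camera axes: x right, y down, z forward; pixel columns grow to the right and rows downward; lengths in m; the calibration is good to about 2 mm. A picture is of the moment at which its call begins: read the wrist's pose just before it.
- hand_in(): hands the job in; it is judged then, once.
The state is a dict: "clock": time; "joint_pos": joint angles; "joint_velocities": joint speeds; "tau": joint torques, N m; "position": TCP position; "ee_rot": TCP orientation; "ft_force": force on the tool from outside, world axes, zero at the start; "torque": the same for the moment, N m; "grip_width": opening from 0.0 (shut) to 1.0 (fully open); "grasp_force": force on a finger pad.
Only numpy, scipy, OpenCV 4.12 (cv2) and the standard library are available. Lean on these libraries where they do the work, as an engineer would, in place of code of your own. Each camera call takes 0.05 s, during which the arm holds its last target. There are 200 camera calls.

TASK

Finish the crosswise tower of steel bars round the sprung ring: take the two long bars from the wooden tray and lay them flat as its third layer, each straight above and in line with a bottom-layer bar, so that the ring stays clear between them, and let go of them. Then take the round-bellied flask from its stand by the neck, set it upright in the sprung ring and press it straight down until its wide collar comes down onto the two bars. Finish while holding it there, still gripped and pressed down against the spring; leave everything else on the bench alone.

Things in the scene. Friction and masses are not known exactly. Their poses are not given: they have to be found in the camera images.
- cradle: Sprung cradle, fixed, upright (sizes here in mm): dark base plate 150 x 150 x 10, sprung ring over its middle. Origin: centre of the plate's underside, on the table. On the plate stand two layers of loose steel bars 120 x 20 x 20: bottom layer (10 to 30 above the table) along the cradle's y, centred at x = +45 and -45; second (30 to 50) along its x, centred at y = +45 and -45.
- slot_far (a point): Middle of the far third-layer place: where a bar's underside centre goes, at cradle x = +45, 50 above the table, on the second layer. The bar lies along the cradle's y; its top is then 70 above the table.
- slot_near (a point): Middle of the near third-layer place, at cradle x = -45; otherwise as slot_far.
- ring_top (a point): Centre of the top rim of the sprung aluminium ring (64 outside, 44 inside, 12 high), on the cradle's axis; 46 above the table when the spring is free. It moves straight down when pressed.
- ring (a joint): How far the ring is pressed down: 0 free, 0.020 m hard stop. The spring pushes up with about 4.5 N at the start and 0.9 N more per mm. The flask's weight sinks it only a few mm; with the collar on the third-layer bars it reads about 0.015 (18 N of spring, of which the flask's weight carries 4 to 6 N).
- tray: Fixed wooden tray, 210 (x) x 160 (y), floor 10 above the table, rim 15 above the table. The two long bars lie on it side by side. Origin: centre of its underside.
- bar_a: One of two loose steel bars, 120 long x 20 wide x 20 high, 0.37 kg, lying flat on the wooden tray, about 84 apart and roughly along the tray's y. Origin: centre of its underside; x along its length, z up.
- bar_b: One of two loose steel bars, 120 long x 20 wide x 20 high, 0.37 kg, lying flat on the wooden tray, about 84 apart and roughly along the tray's y. Origin: centre of its underside; x along its length, z up.
- flask: Steel flask, 0.4 to 0.55 kg, bottom-weighted so it stands upright in a ring. Round about z: ball belly 56 across; flat disc collar 104 across from 50 to 56 above its lowest point; plain neck 24 across from 56 to 104; thin 28 wide lip (look only) to 108. Origin: lowest point of the belly, 29 above the table on the stand, 11 below ring_top when seated, 20 above the table with the collar on the bars.
- collar (a point): Centre of the underside of the flask's collar, 50 above the flask's lowest point.
- stand: Fixed black stand that holds the flask at the start: a round foot 84 across with an upright tube 60 across (44 inside), 40 high. Origin: centre of its underside.
- short_bar: Bystander, leave alone: short steel bar 60 x 20 x 20, half as long as the others, beside the stand. Origin: centre of its underside.
- ring_gauge: Bystander, leave alone: steel ring 52 across, 20 high, flat on the table beside the stand. Origin: centre of its underside.
- plug_gauge: Bystander, leave alone: dark steel plug 28 across, 52 high, upright on the table just beyond the tray. Origin: centre of its underside.
- loupe: Bystander, leave alone: black eyeglass 36 across, 38 high, on the table beyond the cradle. Origin: centre of its underside.
- black_block: Bystander, leave alone: black block 50 x 130 x 35 high beyond the cradle. Origin: centre of its underside.
- micrometer: Bystander, leave alone: outside micrometer lying flat beyond the cradle, about 130 long, 16 high. Origin: between its jaws, on the table.
There are look-alikes about, which are no part of the job. Leave any orange look-alike of the bar_b alone.

How it is judged:
By the outcome, as a careful person would: the job done as asked, in the order asked, and still so for the second after the job is handed in, while the arm keeps its last pose, push and grip.
It also fails if it takes over 67 s, if anything falls off the work surface, if the arm or the gripper's body presses on something with over 40 N, if the wrist force passes 120 N, or if a joint passes its speed limit or range.

## Working session

There is one attempt and no reset: what is moved stays moved. The work goes in short steps, Python scripts to look and compute and a tool call to move; the robot and the scene stay as the last step left them, time stands still between calls to the robot, and variables do not carry over. Pictures are saved under pics/ and viewed, at most 10 in all, crops included, and the job is handed in when it is done.

Besides the shell and the picture viewer there is one more tool, called after "Emit:" as name(argument=value, ...) on one line, values as JSON. move_arm: Moves the arm, as the interface text tells. Its arguments: {"type":"object","properties":{"plan":{"type":"array","items":{"type":"object","properties":{"delta_pos":{"type":"array","items":{"type":"number"}},"turn":{"type":"array","items":{"type":"number"}},"fingers":{"type":"number"}}}},"force":{"type":"number"}},"required":["plan"]}

```bash
mkdir -p pics
cat > h.py <<'E'
import numpy as np, cv2
from scipy.spatial.transform import Rotation as Rn
from workcell import get_obs, camera, hand_in, tip_reach
def world(c,o=None):
    if 'R' in c: R=np.array(c['R']).T; t=-R@np.array(c['t'])
    else:
        T=np.array(c['tool_from_camera']); Q=Rn.from_quat(o['ee_rot']).as_matrix()
        R=Q@T[:3,:3]; t=Q@T[:3,3]+np.array(o['position'])
    return R,t
def cast(c,uv,z,o=None):
    R,t=world(c,o); uv=np.atleast_2d(uv).astype(float)
    d=np.c_[(uv[:,0]-c['cx'])/c['fx'],(uv[:,1]-c['cy'])/c['fy'],np.ones(len(uv))]@R.T
    return t+d*((z-t[2])/d[:,2])[:,None]
def cloud(c,o=None):
    R,t=world(c,o); h,w=c['range_z'].shape; u,v=np.meshgrid(np.arange(w),np.arange(h)); z=c['range_z']
    return np.dstack([(u-c['cx'])/c['fx']*z,(v-c['cy'])/c['fy']*z,z])@R.T+t
def save(c,n): cv2.imwrite('pics/'+n,c['color'][:,:,::-1])
def shot(n):
    o=get_obs(); return camera(n),o
E
python3 - <<'E'
from h import *
o=get_obs();print({k:np.round(v,3) for k,v in o.items()},tip_reach)
cs=[camera(n) for n in("scene","side","wrist")]
for n,c in zip("abc",cs): np.save(f'pics/{n}.npy',c,allow_pickle=True); print(world(c,o)[1],c['fx'])
save(cs[0],'s0.png');save(cs[1],'d0.png')
E
```

```text
{'clock': np.float64(0.0), 'joint_pos': array([-1.261,  0.333, -0.065,  1.461,  0.022,  1.35 , -0.088]), 'joint_velocities': array([ 0.   , -0.002,  0.   ,  0.002, -0.001,  0.   , -0.   ]), 'tau': array([-1.0000e-03, -6.2544e+01,  4.9000e-02, -3.9161e+01,  1.6000e-02,
        1.0000e-02,  0.0000e+00]), 'position': array([0.204, 0.59 , 0.242]), 'ee_rot': array([ 0.166,  0.986, -0.001, -0.   ]), 'ft_force': array([ 0.144, -0.089,  0.821]), 'torque': array([ 0.056, -0.048, -0.038]), 'grasp_force': np.float64(0.0), 'grip_width': np.float64(1.002)} 0.011
[1.16289839 0.52050528 0.73136823] 411.8898026154957
[ 0.48019885 -0.90237642  0.70539425] 433.03293262279476
[0.13252023 0.61511205 0.37218669] 298.4509693506159
```

View pics/s0.png

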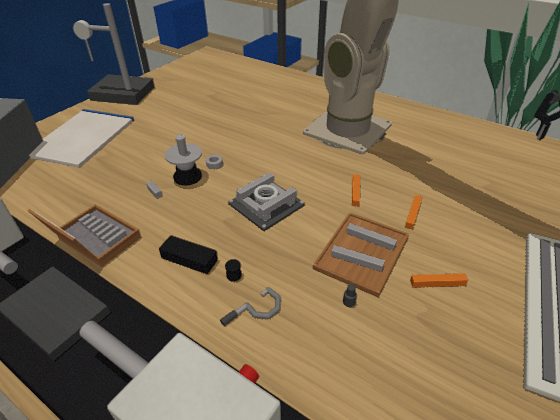

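View pics/d0.png

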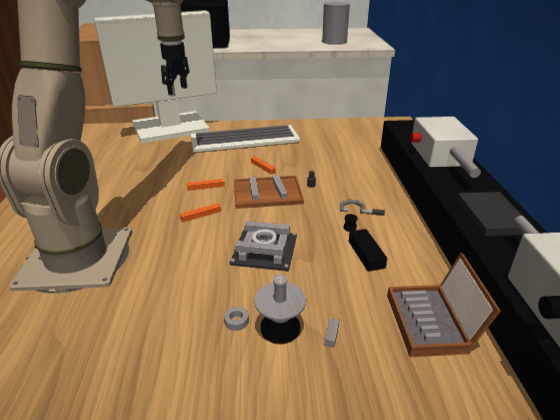

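The scene view shows the tray with two grey bars at about (371,237) and (358,259). The cradle is at (266,200), the flask at (184,160), and three orange look-alikes lie around the tray at (356,190), (414,212) and (440,281). The side view agrees: tray (268,190), cradle (264,242), flask (280,300). The bars to take are the two grey ones on the wooden tray, since the orange ones lie on the bench. I'll measure next.

```bash
cat >> h.py <<'E'
def rects(c,P,box,zr,o=None,amin=30,sat=70):
    """grey-ish pixels in world box & height range -> contours' rects on the plane of their height"""
    hsv=cv2.cvtColor(c['color'],cv2.COLOR_RGB2HSV)
    m=((P[...,2]>zr[0])&(P[...,2]<zr[1])&(P[...,0]>box[0])&(P[...,0]<box[1])&(P[...,1]>box[2])&(P[...,1]<box[3])&(hsv[...,1]<sat)&(c['range_z']>0)).astype(np.uint8)
    out=[]
    for k in cv2.findContours(m,cv2.RETR_EXTERNAL,cv2.CHAIN_APPROX_NONE)[0]:
        if cv2.contourArea(k)<amin: continue
        mm=np.zeros_like(m); cv2.drawContours(mm,[k],-1,1,-1); mm&=m
        z=np.median(P[mm>0][:,2]); p=cast(c,k[:,0,:],z,o)[:,:2].astype(np.float32)
        r=cv2.minAreaRect(p*1000); out.append((np.round(k[:,0].mean(0)),round(float(z),4),np.round(r[0],1),np.round(r[1],1),round(r[2],1)))
    return out
E
python3 - <<'E'
from h import *
for n in 'ab':
    c=np.load(f'pics/{n}.npy',allow_pickle=True).item(); P=cloud(c)
    pts=[(371,237),(358,259),(266,193),(184,152),(181,140)] if n=='a' else [(254,188),(280,187),(264,238),(280,300),(280,285)]
    for u,v in pts: print(n,(u,v),np.round(P[v,u],3))
    ctr=P[pts[0][1],pts[0][0]]; ct2=P[pts[1][1],pts[1][0]]; m=(ctr+ct2)/2
    print(*rects(c,P,(m[0]-.11,m[0]+.11,m[1]-.1,m[1]+.1),(.022,.04)),sep='\n')
    m=P[pts[2][1],pts[2][0]]
    print('crad',*rects(c,P,(m[0]-.1,m[0]+.1,m[1]-.1,m[1]+.1),(.042,.06),sat=90),sep='\n')
    m=P[pts[4][1],pts[4][0]]
    print('flask',*rects(c,P,(m[0]-.1,m[0]+.1,m[1]-.1,m[1]+.1),(.08,.092),sat=90),*rects(c,P,(m[0]-.1,m[0]+.1,m[1]-.1,m[1]+.1),(.13,.15),amin=3,sat=90),sep='\n')
E
```

```text
a (371, 237) [0.466 0.303 0.028]
a (358, 259) [0.546 0.308 0.027]
a (266, 193) [ 0.46  -0.012  0.017]
a (184, 152) [ 0.512 -0.256  0.09 ]
a (181, 140) [ 0.514 -0.256  0.13 ]
(array([358., 256.]), 0.0283, array([540.3, 303.3]), array([ 27. , 119.3]), 10.7)
(array([371., 234.]), 0.0283, array([459.2, 299.1]), array([ 28.9, 119.8]), 5.5)
crad
(array([266., 191.]), 0.0474, array([481. ,   6.6]), array([117.3, 124.3]), 77.1)
flask
(array([183., 153.]), 0.0832, array([ 511. , -260.8]), array([104.5, 102.6]), 51.8)
(array([180., 137.]), 0.1349, array([ 509.5, -262.2]), array([31.2, 27.5]), 84.8)
b (254, 188) [0.456 0.276 0.031]
b (280, 187) [0.538 0.282 0.028]
b (264, 238) [0.482 0.027 0.019]
b (280, 300) [ 0.509 -0.278  0.091]
b (280, 285) [ 0.509 -0.28   0.133]
(array([254., 187.]), 0.0287, array([454.7, 289.1]), array([ 19.8, 128.7]), 4.8)
(array([279., 185.]), 0.0285, array([535.7, 294.7]), array([ 21.1, 125.8]), 10.6)
crad
(array([263., 236.]), 0.0477, array([479.6,  -2.4]), array([123.2, 120.3]), 76.7)
flask
(array([280., 300.]), 0.0835, array([ 509. , -270.2]), array([100.1, 102.5]), 86.5)
(array([280., 280.]), 0.1353, array([ 509. , -269.6]), array([31.4, 25.4]), 86.5)
```

```bash
cat >> h.py <<'E'
def go(x,y,z,yaw):
    """delta in tool axes to TCP x,y,z with tool y at world angle yaw(deg), tool down"""
    o=get_obs(); Q=Rn.from_quat(o['ee_rot']); a=np.radians(yaw)
    Y=np.array([np.cos(a),np.sin(a),0]); Z=np.array([0,0,-1.]); T=Rn.from_matrix(np.c_[np.cross(Y,Z),Y,Z])
    print('t',round(float(o['clock']),2),'d',np.round(Q.inv().apply(np.array([x,y,z])-o['position']),4),'turn',np.round((Q.inv()*T).as_rotvec(),4))
E
python3 -c "
from h import *
go(.49,.17,.26,4)"
```

```text
t 0.15 d [-0.4076 -0.304  -0.0179] turn [-9.0000e-04  7.0000e-04  1.1682e+00]
```

The rows are not in the units I measure in: shifts go in shares of 0.75 m and turns go in shares of 180 degrees. I convert before sending: -0.408 m / 0.75 = -0.544, -0.304 m / 0.75 = -0.4053, 1.168 rad / 3.1416 = 0.3718.

Emit:
move_arm(plan=[{"delta_pos": [-0.544,-0.4053,-0.024],"turn": [0,0,0.3718],"fingers": 0.4},{"delta_pos": [-0.544,-0.4053,-0.024],"turn": [0,0,0.3718],"fingers": 0.4},{"delta_pos": [-0.544,-0.4053,-0.024],"turn": [0,0,0.3718],"fingers": 0.4},{"delta_pos": [-0.544,-0.4053,-0.024],"turn": [0,0,0.3718],"fingers": 0.4},{"delta_pos": [-0.544,-0.4053,-0.024],"turn": [0,0,0.3718],"fingers": 0.4},{"delta_pos": [-0.544,-0.4053,-0.024],"turn": [0,0,0.3718],"fingers": 0.4},{"delta_pos": [-0.544,-0.4053,-0.024],"turn": [0,0,0.3718],"fingers": 0.4},{"delta_pos": [-0.544,-0.4053,-0.024],"turn": [0,0,0.3718],"fingers": 0.4},{"delta_pos": [-0.544,-0.4053,-0.024],"turn": [0,0,0.3718],"fingers": 0.4},{"delta_pos": [-0.544,-0.4053,-0.024],"turn": [0,0,0.3718],"fingers": 0.4},{"delta_pos": [-0.544,-0.4053,-0.024],"turn": [0,0,0.3718],"fingers": 0.4},{"delta_pos": [-0.544,-0.4053,-0.024],"turn": [0,0,0.3718],"fingers": 0.4}])

```text
clock: 1.65
position: [0.4898, 0.1715, 0.2602]
ee_rot: [0.681, 0.732, -0.0, -0.0]
ft_force: [-0.2, -0.7, 0.6]
grip_width: 0.599
grasp_force: 0.0
```

Run:
```python
from h import *
c,o=shot('wrist'); P=cloud(c,o); save(c,'w1.png'); print(o['position'],o['ee_rot'],o['grip_width'])
print(*rects(c,P,(.4,.6,.2,.4),(.022,.04),o),sep='\n')
print(*rects(c,P,(.37,.59,-.1,.1),(.043,.056),o,sat=90),sep='\n')
```

```text
[0.48979182 0.17151104 0.2601669 ] [ 6.81038153e-01  7.32247906e-01 -3.80986419e-05 -1.90996075e-04] 0.5991833702967516
(array([333.,  73.]), 0.029, array([536.5, 301.8]), array([ 20.9, 119.5]), 10.5)
(array([259.,  71.]), 0.029, array([455.2, 298.1]), array([ 20. , 118.9]), 4.7)
(array([260., 340.]), 0.0487, array([475.7, -38.9]), array([ 24.6, 107.8]), 76.9)
(array([273., 295.]), 0.048, array([483.4,  18.4]), array([ 86.9, 119.8]), 76.9)
```

View pics/w1.png

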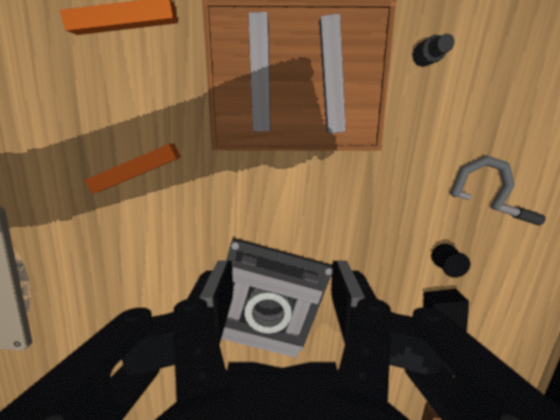

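The wrist view shows the tray bars at (259,71) and (333,73), the orange bars outside the tray, and the cradle ring at about (268,313). No grey candidates compete with these two. I'll fix the cradle pose and start the first grasp.

Run:
```python
from h import *
def cr(c,o,tag):
    P=cloud(c,o); d=np.hypot(P[...,0]-.48,P[...,1]-.002); hsv=cv2.cvtColor(c['color'],cv2.COLOR_RGB2HSV)
    m=((d<.1)&(P[...,2]>.043)&(P[...,2]<.057)&(c['range_z']>0)).astype(np.uint8)
    v,u=np.nonzero(m); p=cast(c,np.c_[u,v],.05,o)[:,:2]
    r=cv2.minAreaRect((p*1000).astype(np.float32)); print(tag,'layer2',np.round(r[0],1),np.round(r[1],1),round(r[2],1))
    # ring: brightest pixels
    mr=((d<.045)&(P[...,2]>.038)&(P[...,2]<.056)).astype(np.uint8)
    ks=[k for k in cv2.findContours(mr,cv2.RETR_EXTERNAL,cv2.CHAIN_APPROX_NONE)[0] if len(k)>10]
    mr2=mr*(np.hypot(P[...,0]-.481,P[...,1]-.002)<.034); v,u=np.nonzero(mr2); q=cast(c,np.c_[u,v],.046,o)[:,:2]
    (x,y),rad=cv2.minEnclosingCircle((q*1000).astype(np.float32)); print('  ring',round(x,1),round(y,1),round(rad,1))
    # plate
    mp=((d<.13)&(P[...,2]>.005)&(P[...,2]<.06)).astype(np.uint8); 
    v,u=np.nonzero((mp>0)&(P[...,2]<.014)&(hsv[...,1]<80)); r=cv2.minAreaRect((cast(c,np.c_[u,v],.01,o)[:,:2]*1000).astype(np.float32)); print('  plate',np.round(r[0],1),np.round(r[1],1),round(r[2],1))
for n in 'ab': cr(np.load(f'pics/{n}.npy',allow_pickle=True).item(),None,n)
c,o=shot('wrist'); cr(c,o,'w')
go(.4552,.298,.08,4.7)
```

```text
a layer2 [483.3   8. ] [115.7 123.9] 77.2
  ring 485.8 -0.4 37.9
  plate [484.9   5.9] [153.4 151.7] 77.6
b layer2 [480.1  -3.6] [118.8 119.9] 76.6
  ring 484.9 1.9 38.5
  plate [481.8  -1.8] [154.6 149.1] 77.0
w layer2 [480.7   6.5] [113.  118.9] 77.2
  ring 480.1 2.0 36.8
  plate [482.3   4.7] [151.4 147.6] 77.5
t 1.75 d [ 0.1291 -0.0257  0.1803] turn [-0.     -0.0002 -0.0104]
```

Converted, 0.17 m / 0.75 = 0.2267, -0.0257 m / 0.75 = -0.0343, -0.01 rad / 3.1416 = -0.0032.

Emit:
move_arm(plan=[{"delta_pos": [0.172,-0.0343,0.2267],"turn": [0,0,-0.0032],"fingers": 0.4},{"delta_pos": [0.172,-0.0343,0.2267],"turn": [0,0,-0.0032],"fingers": 0.4},{"delta_pos": [0.172,-0.0343,0.2267],"turn": [0,0,-0.0032],"fingers": 0.4},{"delta_pos": [0.172,-0.0343,0.2267],"turn": [0,0,-0.0032],"fingers": 0.4},{"delta_pos": [0.172,-0.0343,0.2267],"turn": [0,0,-0.0032],"fingers": 0.4}])

```text
clock: 2.38
position: [0.4541, 0.2978, 0.0887]
ee_rot: [0.677, 0.736, -0.002, -0.0]
ft_force: [0.4, -0.4, 0.1]
grip_width: 0.597
grasp_force: 0.0
```

Run:
```python
from h import *
c,o=shot('wrist'); P=cloud(c,o); save(c,'w2.png'); print(o['position'],o['grip_width'])
print(*rects(c,P,(.4,.6,.2,.4),(.022,.04),o),sep='\n')
go(.4552,.298,.024,4.7)
```

```text
[0.45408576 0.29783404 0.08874101] 0.5970433486199815
(array([402., 231.]), 0.0289, array([535.7, 303.1]), array([ 21.9, 119.1]), 10.6)
(array([284., 231.]), 0.029, array([455. , 298.3]), array([ 19.8, 119.3]), 4.7)
t 2.42 d [ 0.0011 -0.0003  0.0663] turn [-0.0006  0.0008 -0.001 ]
```

View pics/w2.png

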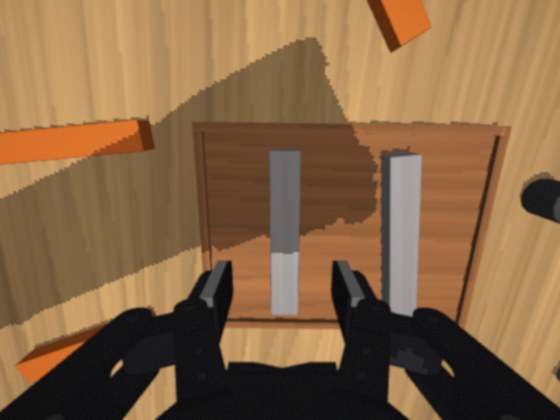

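Bar 1 at (285,232) lies between the fingertips, and the second bar at (403,235) is clear of the right finger. I'll descend and grip.

Converted, 0.0655 m / 0.75 = 0.0873, 0.04 m / 0.75 = 0.0533.

Emit:
move_arm(force=60, plan=[{"delta_pos": [0.0009,0.0007,0.0533],"fingers": 0.4},{"delta_pos": [0.0009,0.0007,0.0873],"fingers": 0.4},{"delta_pos": [0.0009,0.0007,0.0873],"fingers": 0.4},{"delta_pos": [0.0009,0.0007,0.0873],"fingers": 0.9},{"delta_pos": [0.0009,0.0007,0.0873],"fingers": 0.9},{"delta_pos": [0.0009,0.0007,0.0873],"fingers": 0.9},{"delta_pos": [0.0009,0.0007,0.0873],"fingers": 0.9}])

```text
validation failed for argument at $.pl...
```

Converted, 0.0655 m / 0.75 = 0.0873, 0.04 m / 0.75 = 0.0533.

Emit:
move_arm(force=60, plan=[{"delta_pos": [0.0009,0.0007,0.0533],"turn": [0,0,0],"fingers": 0.4},{"delta_pos": [0.0009,0.0007,0.0873],"turn": [0,0,0],"fingers": 0.4},{"delta_pos": [0.0009,0.0007,0.0873],"turn": [0,0,0],"fingers": 0.4},{"delta_pos": [0.0009,0.0007,0.0873],"turn": [0,0,0],"fingers": 0.9},{"delta_pos": [0.0009,0.0007,0.0873],"turn": [0,0,0],"fingers": 0.9},{"delta_pos": [0.0009,0.0007,0.0873],"turn": [0,0,0],"fingers": 0.9},{"delta_pos": [0.0009,0.0007,0.0873],"turn": [0,0,0],"fingers": 0.9}])

```text
clock: 3.3
position: [0.4573, 0.2983, 0.0269]
ee_rot: [0.678, 0.735, 0.001, 0.0]
ft_force: [-1.8, -1.4, 8.3]
grip_width: 0.216
grasp_force: 59.5
```

```bash
python3 -c "
from h import *
print(get_obs()['position'])
go(.4552,.298,.12,4.7)
a=np.radians(-13); X=np.array([np.cos(a),np.sin(a)]);
for s in(1,-1): print(np.array([.4815,.003])+s*.045*X)
go(.39,-.13,.14,-13)"
```

```text
[0.45733083 0.29829652 0.02687522]
t 3.3 d [ 0.     -0.0019 -0.0931] turn [ 0.0022 -0.0018 -0.0023]
[ 0.52534665 -0.0071228 ]
[0.43765335 0.0131228 ]
t 3.3 d [-0.4214 -0.101  -0.1141] turn [ 0.0019 -0.0021  0.3066]
```

Converted, -0.42 m / 0.75 = -0.56, -0.36 m / 0.75 = -0.48, 0.307 rad / 3.1416 = 0.0977.

Emit:
move_arm(plan=[{"delta_pos": [0,0,-0.08],"turn": [0,0,0],"fingers": 0.9},{"delta_pos": [0,0,-0.16],"turn": [0,0,0],"fingers": 0.9},{"delta_pos": [-0.08,-0.0133,-0.2267],"turn": [0,0,0.0318],"fingers": 0.9},{"delta_pos": [-0.16,-0.0267,-0.232],"turn": [0,0,0.0637],"fingers": 0.9},{"delta_pos": [-0.24,-0.04,-0.232],"turn": [0,0,0.0955],"fingers": 0.9},{"delta_pos": [-0.32,-0.0467,-0.232],"turn": [0,0,0.0977],"fingers": 0.9},{"delta_pos": [-0.4,-0.0533,-0.232],"turn": [0,0,0.0977],"fingers": 0.9},{"delta_pos": [-0.48,-0.0533,-0.232],"turn": [0,0,0.0977],"fingers": 0.9},{"delta_pos": [-0.56,-0.0533,-0.232],"turn": [0,0,0.0977],"fingers": 0.9},{"delta_pos": [-0.56,-0.0533,-0.232],"turn": [0,0,0.0977],"fingers": 0.9},{"delta_pos": [-0.56,-0.0533,-0.232],"turn": [0,0,0.0977],"fingers": 0.9}])

```text
clock: 4.68
position: [0.4497, -0.124, 0.199]
ee_rot: [0.783, 0.622, 0.0, -0.0]
ft_force: [0.3, -0.1, -3.8]
grip_width: 0.211
grasp_force: 60.5
```

```bash
cat >> h.py <<'E'
def cr(c,o,tag='w'):
    P=cloud(c,o); d=np.hypot(P[...,0]-.4815,P[...,1]-.003); hsv=cv2.cvtColor(c['color'],cv2.COLOR_RGB2HSV)
    f=lambda m,z,n:(lambda r:print(tag,n,m.sum(),np.round(r[0],1),np.round(r[1],1),round(r[2],1)))(cv2.minAreaRect((cast(c,np.argwhere(m)[:,::-1],z,o)[:,:2]*1000).astype(np.float32)))
    ok=c['range_z']>0
    f(ok&(d<.1)&(P[...,2]>.046)&(P[...,2]<.054)&(hsv[...,1]<80),.05,'layer2')
    f(ok&(d<.12)&(P[...,2]>.005)&(P[...,2]<.014)&(hsv[...,1]<80),.01,'plate')
    m=(ok&(d<.036)&(P[...,2]>.042)&(P[...,2]<.049)).astype(np.uint8)
    k=max(cv2.findContours(m,cv2.RETR_EXTERNAL,cv2.CHAIN_APPROX_NONE)[0],key=cv2.contourArea)
    (x,y),r=cv2.minEnclosingCircle((cast(c,k[:,0],.046,o)[:,:2]*1000).astype(np.float32)); print(tag,'ring',round(x,1),round(y,1),round(r,1))
E
python3 - <<'E'
from h import *
c,o=shot('wrist'); save(c,'w3.png'); np.save('pics/w3.npy',(c,o),allow_pickle=True); print(o['position'],o['ft_force'],o['grip_width'])
cr(c,o)
E
```

```text
[ 0.44974816 -0.12396812  0.19904151] [ 0.3145552  -0.11288344 -3.83841835] 0.21053146200782466
w layer2 4588 [478.5  -3.7] [ 94.1 119.1] 76.9
w plate 9086 [480.2  -6.9] [128.5 147.6] 77.5
w ring 482.1 2.4 31.6
```

View pics/w3.png

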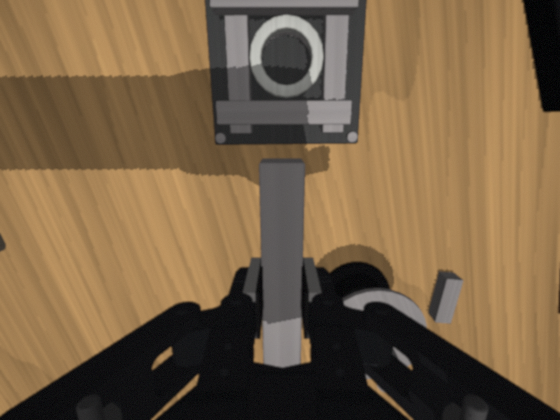

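The ring at (286,56) fits a 31.6 mm circle, and the bar at (282,265) is held straight. I'll check where its front end sits and work out the placing.

Run:
```python
from h import *
c,o=np.load('pics/w3.npy',allow_pickle=True); P=cloud(c,o); Q=Rn.from_quat(o['ee_rot'])
T=(P-o['position'])@Q.as_matrix()   # tool coords
m=(P[...,2]>.17)&(c['range_z']>0)&(np.abs(T[...,1])<.02)&(T[...,0]>.02)&(T[...,0]<.1)
print('height in tool',np.percentile(T[m][:,2],[5,50,95]))
z=o['position'][2]-np.median(T[m][:,2])
v,u=np.nonzero(m); X=(cast(c,np.c_[u,v],z,o)-o['position'])@Q.as_matrix(); print(X[:,0].max(),[ (round(a,3),np.round([X[(abs(X[:,0]-a)<.002),1].min(),X[(abs(X[:,0]-a)<.002),1].max()],4)) for a in(.03,.05)])
a=np.radians(-12.9); C=np.array([.482,.0025]); Xc=np.array([np.cos(a),np.sin(a)])
print(C+.045*Xc,C-.045*Xc)
p=C-.045*Xc; go(p[0],p[1],.11,-12.9); p=C+.045*Xc; go(p[0],p[1],.11,-12.9)
```

```text
height in tool [-0.08388997 -0.00207226 -0.00061891]
0.06156622769627675 [(0.03, array([-0.0105,  0.0093])), (0.05, array([-0.0105,  0.0093]))]
[ 0.52586425 -0.00754626] [0.43813575 0.01254626]
t 4.72 d [ 0.1296 -0.0418  0.0891] turn [-0.0001 -0.0009 -0.0009]
t 4.72 d [0.1297 0.0482 0.0891] turn [-0.0001 -0.0009 -0.0009]
```

Converted, 0.1286 m / 0.75 = 0.1715, -0.04 m / 0.75 = -0.0533.

Emit:
move_arm(plan=[{"delta_pos": [0.08,-0.0267,0.04],"turn": [0,0,0],"fingers": 0.9},{"delta_pos": [0.1333,-0.0533,0.08],"turn": [0,0,0],"fingers": 0.9},{"delta_pos": [0.1715,-0.0551,0.1187],"turn": [0,0,0],"fingers": 0.9},{"delta_pos": [0.1715,-0.0551,0.144],"turn": [0,0,0],"fingers": 0.9},{"delta_pos": [0.1715,-0.0551,0.1627],"turn": [0,0,0],"fingers": 0.9},{"delta_pos": [0.1715,-0.0551,0.1627],"turn": [0,0,0],"fingers": 0.9},{"delta_pos": [0.1715,-0.0551,0.1627],"turn": [0,0,0],"fingers": 0.9}])

```text
clock: 5.6
position: [0.4391, 0.0105, 0.0775]
ee_rot: [0.783, 0.622, 0.0, 0.0]
ft_force: [1.0, 0.0, -2.4]
grip_width: 0.214
grasp_force: 60.4
```

Run:
```python
from h import *
o=get_obs();print(o['position'])
go(.4371,.0117,.068,-12.9)
```

```text
[0.43909603 0.01049062 0.07747139]
t 5.6 d [ 0.0007 -0.0022  0.0095] turn [ 0.0008 -0.0006 -0.0021]
```

Converted, 0.0105 m / 0.75 = 0.014, -0.0009 m / 0.75 = -0.0012.

Emit:
move_arm(plan=[{"delta_pos": [0.0009,-0.0012,0.008],"turn": [0,0,0],"fingers": 0.9},{"delta_pos": [0.0009,-0.0012,0.012],"turn": [0,0,0],"fingers": 0.9},{"delta_pos": [0.0009,-0.0012,0.014],"turn": [0,0,0],"fingers": 0.9},{"delta_pos": [0.0009,-0.0012,0.014],"turn": [0,0,0],"fingers": 0.9}])

```text
clock: 6.1
position: [0.4379, 0.0114, 0.0668]
ee_rot: [0.783, 0.622, -0.0, -0.0]
ft_force: [-5.9, -0.7, 9.1]
grip_width: 0.214
grasp_force: 62.1
```

Converted, -0.08 m / 0.75 = -0.1067, -0.03 m / 0.75 = -0.04.

Emit:
move_arm(plan=[{"delta_pos": [0,0,-0.0011],"turn": [0,0,0],"fingers": 0.9},{"delta_pos": [0,0,-0.0011],"turn": [0,0,0],"fingers": 0.6},{"delta_pos": [0,0,-0.0011],"turn": [0,0,0],"fingers": 0.5},{"delta_pos": [0,0,-0.0011],"turn": [0,0,0],"fingers": 0.5},{"delta_pos": [0,0,-0.04],"turn": [0,0,0],"fingers": 0.5},{"delta_pos": [0,0,-0.1067],"turn": [0,0,0],"fingers": 0.5}])

```text
clock: 6.85
position: [0.4369, 0.0111, 0.1462]
ee_rot: [0.783, 0.622, -0.002, -0.0]
ft_force: [0.3, 0.8, -0.1]
grip_width: 0.497
grasp_force: 0.0
```

Run:
```python
from h import *
o=get_obs();print(o['position'])
a=np.radians(10.5)
go(.536,.3025,.14,10.5)
```

```text
[0.43688523 0.01110549 0.14622901]
t 6.85 d [0.3062 0.031  0.0055] turn [-0.0028  0.0016 -0.4103]
```

Converted, 0.306 m / 0.75 = 0.408, 0.031 m / 0.75 = 0.0413, -0.41 rad / 3.1416 = -0.1305.

Emit:
move_arm(plan=[{"delta_pos": [0.08,0.008,-0.0267],"turn": [0,0,-0.0477],"fingers": 0.45},{"delta_pos": [0.16,0.016,-0.0267],"turn": [0,0,-0.0955],"fingers": 0.45},{"delta_pos": [0.24,0.024,-0.0133],"turn": [0,0,-0.1305],"fingers": 0.45},{"delta_pos": [0.32,0.0333,0],"turn": [0,0,-0.1305],"fingers": 0.45},{"delta_pos": [0.3867,0.0413,0.0267],"turn": [0,0,-0.1305],"fingers": 0.45},{"delta_pos": [0.408,0.0413,0.0733],"turn": [0,0,-0.1305],"fingers": 0.45},{"delta_pos": [0.408,0.0413,0.0733],"turn": [0,0,-0.1305],"fingers": 0.45},{"delta_pos": [0.408,0.0413,0.0733],"turn": [0,0,-0.1305],"fingers": 0.45}])

```text
clock: 7.85
position: [0.5376, 0.3014, 0.0924]
ee_rot: [0.64, 0.768, 0.0, 0.0]
ft_force: [0.2, -0.1, 0.8]
grip_width: 0.55
grasp_force: 0.0
```

Run:
```python
from h import *
c,o=shot('wrist'); P=cloud(c,o); print(o['position'])
r=rects(c,P,(.4,.6,.2,.4),(.022,.04),o); print(*r,sep='\n')
b=r[0]; go(b[2][0]/1000,b[2][1]/1000,.027,b[4])
```

```text
[0.5376041  0.30144475 0.09237996]
(array([282., 229.]), 0.029, array([537. , 302.9]), array([ 19.8, 119.3]), 10.5)
t 7.9 d [ 0.0015 -0.0008  0.0659] turn [ 0.0018 -0.0005 -0.0019]
```

Converted, 0.0655 m / 0.75 = 0.0873, 0.04 m / 0.75 = 0.0533.

Emit:
move_arm(plan=[{"delta_pos": [0.002,-0.0011,0.0533],"turn": [0,0,0],"fingers": 0.45},{"delta_pos": [0.002,-0.0011,0.0873],"turn": [0,0,0],"fingers": 0.45},{"delta_pos": [0.002,-0.0011,0.0873],"turn": [0,0,0],"fingers": 0.45},{"delta_pos": [0.002,-0.0011,0.0873],"turn": [0,0,0],"fingers": 0.9},{"delta_pos": [0.002,-0.0011,0.0873],"turn": [0,0,0],"fingers": 0.9},{"delta_pos": [0.002,-0.0011,0.0873],"turn": [0,0,0],"fingers": 0.9},{"delta_pos": [0.002,-0.0011,0.0873],"turn": [0,0,0],"fingers": 0.9}])

```text
clock: 8.78
position: [0.5374, 0.3043, 0.0282]
ee_rot: [0.64, 0.769, 0.002, 0.0]
ft_force: [-0.2, -0.7, 7.1]
grip_width: 0.217
grasp_force: 59.8
```

Run:
```python
from h import *
o=get_obs();print(o['position'])
go(.49,-.124,.2,-12.9)
```

```text
[0.53737124 0.30425302 0.02822146]
t 8.78 d [-0.4123 -0.1238 -0.1728] turn [ 0.0029 -0.0021  0.4077]
```

Converted, -0.412 m / 0.75 = -0.5493, -0.18 m / 0.75 = -0.24, 0.408 rad / 3.1416 = 0.1299.

Emit:
move_arm(plan=[{"delta_pos": [0,0,-0.08],"turn": [0,0,0],"fingers": 0.9},{"delta_pos": [0,0,-0.16],"turn": [0,0,0],"fingers": 0.9},{"delta_pos": [-0.08,-0.0267,-0.2267],"turn": [0,0,0.0318],"fingers": 0.9},{"delta_pos": [-0.16,-0.0533,-0.2307],"turn": [0,0,0.0637],"fingers": 0.9},{"delta_pos": [-0.24,-0.08,-0.2307],"turn": [0,0,0.0955],"fingers": 0.9},{"delta_pos": [-0.32,-0.1067,-0.2307],"turn": [0,0,0.1273],"fingers": 0.9},{"delta_pos": [-0.4,-0.1333,-0.2307],"turn": [0,0,0.1299],"fingers": 0.9},{"delta_pos": [-0.48,-0.16,-0.2307],"turn": [0,0,0.1299],"fingers": 0.9},{"delta_pos": [-0.5493,-0.1653,-0.2307],"turn": [0,0,0.1299],"fingers": 0.9},{"delta_pos": [-0.5493,-0.1653,-0.2307],"turn": [0,0,0.1299],"fingers": 0.9},{"delta_pos": [-0.5493,-0.1653,-0.2307],"turn": [0,0,0.1299],"fingers": 0.9}])

```text
clock: 10.15
position: [0.4888, -0.1242, 0.1992]
ee_rot: [0.783, 0.623, 0.0, -0.0]
ft_force: [0.3, -0.2, -4.2]
grip_width: 0.218
grasp_force: 60.2
```

Run:
```python
from h import *
c,o=shot('wrist'); save(c,'w4.png'); print(o['position'],o['ft_force'],o['grip_width'])
cr(c,o); P=cloud(c,o)
print('layer3',*rects(c,P,(.38,.6,-.1,.1),(.063,.075),o,sat=90))
Q=Rn.from_quat(o['ee_rot']); T=(P-o['position'])@Q.as_matrix()
m=(P[...,2]>.19)&(P[...,2]<.21)&(c['range_z']>0)&(np.abs(T[...,1])<.02)&(T[...,0]>.02)&(T[...,0]<.1)
z=np.median(P[m][:,2]); v,u=np.nonzero(m); X=(cast(c,np.c_[u,v],z,o)-o['position'])@Q.as_matrix(); s=abs(X[:,0]-.04)<.01
print('bar top rel',z-o['position'][2],'front',X[:,0].max(),'lat',X[s,1].min(),X[s,1].max())
a=np.radians(-12.9); C=np.array([.482,.0025]); p=C+.045*np.array([np.cos(a),np.sin(a)]); go(p[0],p[1],.078,-12.9)
```

```text
[ 0.48879365 -0.12423994  0.19915384] [ 0.27641335 -0.23826613 -4.21197808] 0.21775233822408618
w layer2 5074 [490.8  -5.6] [109.8  94.7] 77.1
w plate 7772 [481.1  -3.3] [135.7 147.7] 77.4
w ring 482.6 2.5 31.6
layer3 (array([182.,  70.]), 0.069, array([436.6,   3.5]), array([103.2,  21.5]), 76.9)
bar top rel 0.0007407482292898782 front 0.05886812988083702 lat -0.010630422605568197 0.009232204044860588
t 10.2 d [0.1206 0.0103 0.1211] turn [-0.     -0.0009  0.0006]
```

View pics/w4.png

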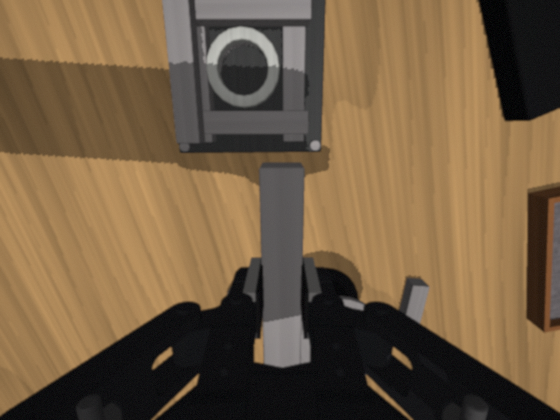

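Near bar at (182,70) lies in place, 44.9 mm from the axis, and its yaw is right. Now the far bar.

Converted, 0.1217 m / 0.75 = 0.1623, 0.011 m / 0.75 = 0.0147.

Emit:
move_arm(plan=[{"delta_pos": [0.08,0.0147,0.04],"turn": [0,0,0],"fingers": 0.9},{"delta_pos": [0.1333,0.0147,0.08],"turn": [0,0,0],"fingers": 0.9},{"delta_pos": [0.1623,0.0147,0.1173],"turn": [0,0,0],"fingers": 0.9},{"delta_pos": [0.1623,0.0147,0.144],"turn": [0,0,0],"fingers": 0.9},{"delta_pos": [0.1623,0.0147,0.1613],"turn": [0,0,0],"fingers": 0.9},{"delta_pos": [0.1623,0.0147,0.1613],"turn": [0,0,0],"fingers": 0.9},{"delta_pos": [0.1623,0.0147,0.1613],"turn": [0,0,0],"fingers": 0.9}])

```text
clock: 11.08
position: [0.5274, -0.0076, 0.0786]
ee_rot: [0.782, 0.623, 0.001, 0.0]
ft_force: [-0.5, 0.6, -3.5]
grip_width: 0.212
grasp_force: 60.1
```

Run:
```python
from h import *
o=get_obs();print(o['position'])
a=np.radians(-12.9); C=np.array([.4822,.0025]);X=np.array([np.cos(a),np.sin(a)]); p=C+.0457*X+.0011*np.array([-X[1],X[0]]); go(p[0],p[1],.069,-12.9)
```

```text
[ 0.52737331 -0.00756001  0.07864084]
t 11.07 d [ 0.0008 -0.0006  0.0096] turn [ 0.0011 -0.0007 -0.    ]
```

Emit:
move_arm(plan=[{"delta_pos": [0.0011,-0.0008,0.008],"turn": [0,0,0],"fingers": 0.9},{"delta_pos": [0.0011,-0.0008,0.0113],"turn": [0,0,0],"fingers": 0.9},{"delta_pos": [0.0011,-0.0008,0.0133],"turn": [0,0,0],"fingers": 0.9},{"delta_pos": [0.0011,-0.0008,0.0133],"turn": [0,0,0],"fingers": 0.9}])

```text
clock: 11.58
position: [0.5264, -0.0067, 0.0682]
ee_rot: [0.782, 0.623, 0.0, -0.0]
ft_force: [-4.4, 0.1, 5.2]
grip_width: 0.217
grasp_force: 61.1
```

Converted, -0.16 m / 0.75 = -0.2133, -0.14 m / 0.75 = -0.1867.

Emit:
move_arm(plan=[{"delta_pos": [0,0,-0.0009],"turn": [0,0,0],"fingers": 0.9},{"delta_pos": [0,0,-0.0009],"turn": [0,0,0],"fingers": 0.6},{"delta_pos": [0,0,-0.0009],"turn": [0,0,0],"fingers": 0.5},{"delta_pos": [0,0,-0.0009],"turn": [0,0,0],"fingers": 0.5},{"delta_pos": [0,0,-0.04],"turn": [0,0,0],"fingers": 0.5},{"delta_pos": [0,0,-0.1067],"turn": [0,0,0],"fingers": 0.4},{"delta_pos": [-0.0667,-0.04,-0.1867],"turn": [0,0,0],"fingers": 0.4},{"delta_pos": [-0.1333,-0.0533,-0.2133],"turn": [0,0,0],"fingers": 0.4},{"delta_pos": [-0.1867,-0.0533,-0.2133],"turn": [0,0,0],"fingers": 0.4},{"delta_pos": [-0.1867,-0.0533,-0.2133],"turn": [0,0,0],"fingers": 0.4},{"delta_pos": [-0.1867,-0.0533,-0.2133],"turn": [0,0,0],"fingers": 0.4}])

```text
clock: 12.95
position: [0.4564, -0.1338, 0.2277]
ee_rot: [0.782, 0.623, 0.0, -0.0]
ft_force: [0.3, 0.6, -1.1]
grip_width: 0.602
grasp_force: 0.0
```

Run:
```python
from h import *
c,o=shot('wrist'); save(c,'w5.png'); print(o['position'])
cr(c,o); P=cloud(c,o)
print('layer3',*rects(c,P,(.38,.6,-.1,.1),(.063,.075),o,sat=90),sep='\n')
go(.509,-.38,.24,-12.9)
```

```text
[ 0.45636666 -0.1337535   0.22770982]
w layer2 2733 [467.   -3.8] [102.8  97. ] 77.1
w plate 6441 [480.7  -6.3] [129.1 148.1] 77.1
w ring 482.2 2.5 31.6
layer3
(array([327.,  60.]), 0.069, array([522.4, -19.9]), array([96.5, 20.5]), 77.2)
(array([225.,  60.]), 0.069, array([4.353e+02, 1.000e-01]), array([96.5, 20.8]), 76.9)
t 13.0 d [-0.2289  0.106  -0.0125] turn [-0.0004 -0.0001  0.0014]
```

View pics/w5.png

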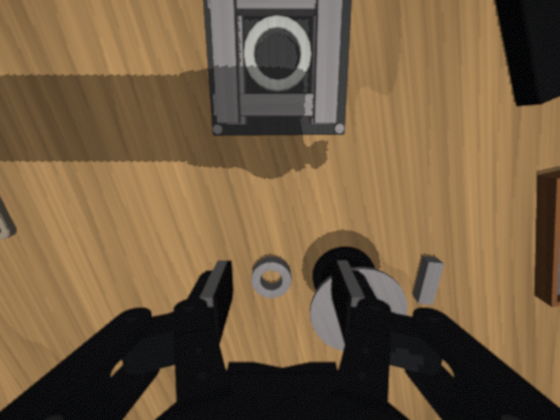

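Both third-layer bars lie in place at (225,60) and (327,60), within about 1 mm of ±45, with the ring clear between them. Now the flask at (358,305).

Converted, -0.229 m / 0.75 = -0.3053, -0.22 m / 0.75 = -0.2933.

Emit:
move_arm(plan=[{"delta_pos": [-0.08,0.04,-0.0167],"turn": [0,0,0],"fingers": 0.4},{"delta_pos": [-0.16,0.08,-0.0167],"turn": [0,0,0],"fingers": 0.4},{"delta_pos": [-0.2267,0.1067,-0.0167],"turn": [0,0,0],"fingers": 0.4},{"delta_pos": [-0.2933,0.14,-0.0167],"turn": [0,0,0],"fingers": 0.4},{"delta_pos": [-0.3053,0.1413,-0.0167],"turn": [0,0,0],"fingers": 0.4},{"delta_pos": [-0.3053,0.1413,-0.0167],"turn": [0,0,0],"fingers": 0.4},{"delta_pos": [-0.3053,0.1413,-0.0167],"turn": [0,0,0],"fingers": 0.4}])

```text
clock: 13.88
position: [0.5095, -0.3789, 0.2402]
ee_rot: [0.781, 0.624, 0.001, -0.0]
ft_force: [0.6, 0.6, -0.0]
grip_width: 0.599
grasp_force: 0.0
```

Run:
```python
from h import *
c,o=shot('wrist'); save(c,'w6.png'); print(o['position']); P=cloud(c,o); d=np.hypot(P[...,0]-.509,P[...,1]+.266)
for z,lo,hi in((.085,.079,.091),(.137,.128,.145)):
    m=((d<.08)&(P[...,2]>lo)&(P[...,2]<hi)&(c['range_z']>0)).astype(np.uint8)
    k=max(cv2.findContours(m,cv2.RETR_EXTERNAL,cv2.CHAIN_APPROX_NONE)[0],key=cv2.contourArea)
    p=(cast(c,k[:,0],z,o)[:,:2]*1000).astype(np.float32)
    print(z,np.median(P[m>0][:,2]),np.round(k[:,0].mean(0)),cv2.minEnclosingCircle(p),cv2.fitEllipse(p))
```

```text
[ 0.50950371 -0.37894396  0.24021749]
0.085 0.08363421849916314 [254.  80.] ((509.61334228515625, -266.0118103027344), 51.520023345947266) ((509.5871276855469, -265.974365234375), (101.95094299316406, 102.1146240234375), 8.330942153930664)
0.137 0.13564429432687347 [248.  73.] ((509.66888427734375, -266.1560974121094), 14.045923233032227) ((509.6849670410156, -266.0962219238281), (27.12205696105957, 27.63216209411621), 24.980222702026367)
```

View pics/w6.png

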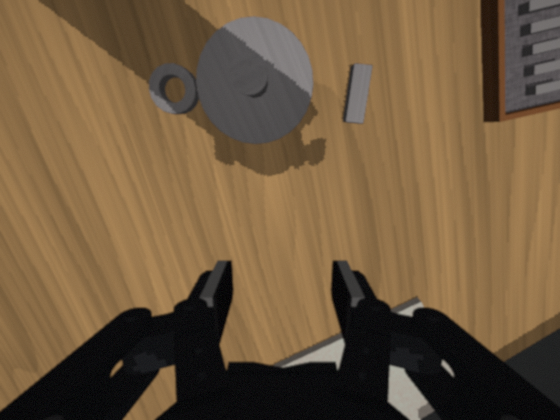

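The flask's collar at (254,80) and its lip at (248,73) give the same centre, (0.5096, -0.2661).

```bash
python3 -c "
from h import *
go(.5096,-.266,.17,-12.9)"
```

```text
t 13.93 d [ 0.1101 -0.0248  0.0706] turn [ 0.0006 -0.0014  0.0032]
```

Converted, 0.1101 m / 0.75 = 0.1468, 0.0706 m / 0.75 = 0.0941, 0.003 rad / 3.1416 = 0.001.

Emit:
move_arm(force=80, plan=[{"delta_pos": [0.08,-0.0197,0.0267],"turn": [0,0,0.001],"fingers": 0.4},{"delta_pos": [0.1468,-0.0331,0.08],"turn": [0,0,0.001],"fingers": 0.4},{"delta_pos": [0.1468,-0.0331,0.0941],"turn": [0,0,0.001],"fingers": 0.4},{"delta_pos": [0.1468,-0.0331,0.0941],"turn": [0,0,0.001],"fingers": 0.4}])

```text
clock: 14.42
position: [0.509, -0.2666, 0.1695]
ee_rot: [0.782, 0.623, 0.0, -0.001]
ft_force: [0.4, -0.6, 0.7]
grip_width: 0.6
grasp_force: 0.0
```

```bash
python3 -c "
from h import *
go(.5096,-.266,.105,-12.9)"
```

```text
t 14.43 d [0.0006 0.0004 0.0645] turn [-0.0005 -0.0011 -0.0002]
```

Converted, 0.0645 m / 0.75 = 0.086, 0.0005 m / 0.75 = 0.0007.

Emit:
move_arm(plan=[{"delta_pos": [0.0007,0.0004,0.0467],"turn": [0,0,0],"fingers": 0.4},{"delta_pos": [0.0007,0.0004,0.086],"turn": [0,0,0],"fingers": 0.4},{"delta_pos": [0.0007,0.0004,0.086],"turn": [0,0,0],"fingers": 0.4},{"delta_pos": [0.0007,0.0004,0.086],"turn": [0,0,0],"fingers": 0.9},{"delta_pos": [0.0007,0.0004,0.086],"turn": [0,0,0],"fingers": 0.9},{"delta_pos": [0.0007,0.0004,0.086],"turn": [0,0,0],"fingers": 0.9},{"delta_pos": [0.0007,0.0004,0.086],"turn": [0,0,0],"fingers": 0.9}])

```text
clock: 15.3
position: [0.5099, -0.2687, 0.107]
ee_rot: [0.783, 0.622, 0.001, 0.001]
ft_force: [-2.2, -0.3, 5.1]
grip_width: 0.258
grasp_force: 77.9
```

```bash
python3 -c "
from h import *
print(get_obs()['position'])
go(.4822,.0025,.2,-12.9)"
```

```text
[ 0.50985866 -0.26874091  0.10702475]
t 15.3 d [ 0.2579 -0.0882 -0.0932] turn [ 0.0023  0.0002 -0.0033]
```

Converted, 0.258 m / 0.75 = 0.344, -0.07 m / 0.75 = -0.0933, -0.003 rad / 3.1416 = -0.001.

Emit:
move_arm(plan=[{"delta_pos": [0,0,-0.0533],"turn": [0,0,0],"fingers": 0.9},{"delta_pos": [0,0,-0.12],"turn": [0,0,0],"fingers": 0.9},{"delta_pos": [0.0667,-0.0267,-0.124],"turn": [0,0,0],"fingers": 0.9},{"delta_pos": [0.1333,-0.0467,-0.124],"turn": [0,0,0],"fingers": 0.9},{"delta_pos": [0.2,-0.0667,-0.124],"turn": [0,0,0],"fingers": 0.9},{"delta_pos": [0.2667,-0.0933,-0.124],"turn": [0,0,0],"fingers": 0.9},{"delta_pos": [0.3267,-0.1147,-0.124],"turn": [0,0,-0.001],"fingers": 0.9},{"delta_pos": [0.344,-0.1173,-0.124],"turn": [0,0,-0.001],"fingers": 0.9},{"delta_pos": [0.344,-0.1173,-0.124],"turn": [0,0,-0.001],"fingers": 0.9},{"delta_pos": [0.344,-0.1173,-0.124],"turn": [0,0,-0.001],"fingers": 0.9}])

```text
clock: 16.55
position: [0.482, 0.0015, 0.1983]
ee_rot: [0.783, 0.622, -0.0, 0.0]
ft_force: [-1.0, -1.5, -5.3]
grip_width: 0.262
grasp_force: 80.1
```

Run:
```python
from h import *
c,o=shot('wrist'); save(c,'w7.png'); print(o['position'],o['ft_force'],o['grip_width'],o['grasp_force']); P=cloud(c,o); Q=Rn.from_quat(o['ee_rot']).as_matrix()
T=(P-o['position'])@Q; d=np.hypot(T[...,0],T[...,1])
# collar top expected ~22 mm below TCP
m=((d<.07)&(d>.02)&(T[...,2]>.01)&(T[...,2]<.035)&(T[...,0]>.0)&(c['range_z']>0)).astype(np.uint8)
zt=T[m>0]; A=np.c_[zt[:,:2],np.ones(len(zt))]; print('plane',np.linalg.lstsq(A,zt[:,2],rcond=None)[0],np.median(zt[:,2]))
m2=m*(T[...,0]>.005); k=max(cv2.findContours(m2,cv2.RETR_EXTERNAL,cv2.CHAIN_APPROX_NONE)[0],key=cv2.contourArea)[:,0]
X=(cast(c,k,o['position'][2]-.0225,o)-o['position'])@Q
X=X[(np.hypot(X[:,0],X[:,1])>.045)&(X[:,0]>.012)]
from scipy.optimize import least_squares
s=least_squares(lambda q:np.hypot(X[:,0]-q[0],X[:,1]-q[1])-q[2],[0,0,.052],loss='soft_l1',f_scale=.001); print(len(X),s.x)
```

```text
[0.48196378 0.00146156 0.19833057] [-1.03481936 -1.50372219 -5.32254231] 0.26193441398273376 80.13747811317444
plane [0.00330567 0.00448385 0.02350689] 0.02357443348582714
237 [ 0.00440947 -0.00088609  0.05064944]
```

View pics/w7.png

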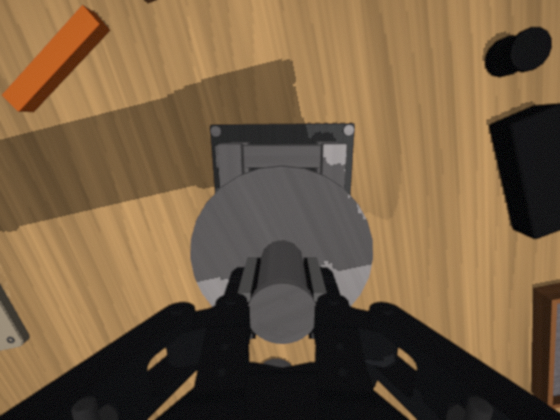

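The flask at (282,250) is held upright over the cradle. Its centre is about 3 mm ahead of the TCP, so I'll correct for that and lower.

Converted, 0.08 m / 0.75 = 0.1067, -0.0022 m / 0.75 = -0.0029.

Emit:
move_arm(force=100, plan=[{"delta_pos": [-0.0029,0.0011,0.04],"turn": [0,0,0],"fingers": 0.9},{"delta_pos": [-0.0029,0.0011,0.08],"turn": [0,0,0],"fingers": 0.9},{"delta_pos": [-0.0029,0.0011,0.1],"turn": [0,0,0],"fingers": 0.9},{"delta_pos": [-0.0029,0.0011,0.1067],"turn": [0,0,0],"fingers": 0.9},{"delta_pos": [-0.0029,0.0011,0.1067],"turn": [0,0,0],"fingers": 0.9},{"delta_pos": [-0.0029,0.0011,0.1067],"turn": [0,0,0],"fingers": 0.9}])

```text
clock: 17.35
position: [0.4828, 0.0011, 0.119]
ee_rot: [0.782, 0.623, 0.001, 0.0]
ft_force: [-0.2, 0.4, -4.7]
grip_width: 0.259
grasp_force: 98.5
```

Run:
```python
from h import *
go(.4823,-.0008,.11,-12.9)
```

```text
t 17.35 d [-0.0019 -0.0001  0.009 ] turn [ 0.0012 -0.0009  0.0001]
```

Converted, 0.008 m / 0.75 = 0.0107, -0.001 m / 0.75 = -0.0013.

Emit:
move_arm(plan=[{"delta_pos": [-0.0013,0,0.0053],"turn": [0,0,0],"fingers": 0.9},{"delta_pos": [-0.0013,0,0.008],"turn": [0,0,0],"fingers": 0.9},{"delta_pos": [-0.0013,0,0.0107],"turn": [0,0,0],"fingers": 0.9},{"delta_pos": [-0.0013,0,0.0107],"turn": [0,0,0],"fingers": 0.9}])

```text
clock: 17.85
position: [0.4824, 0.0001, 0.1105]
ee_rot: [0.782, 0.623, 0.0, 0.0]
ft_force: [1.5, -0.3, 0.3]
grip_width: 0.26
grasp_force: 98.7
```

Converted, 0.0125 m / 0.75 = 0.0167, 0.011 m / 0.75 = 0.0147.

Emit:
move_arm(plan=[{"delta_pos": [0,0,0.0053],"turn": [0,0,0],"fingers": 0.9},{"delta_pos": [0,0,0.0107],"turn": [0,0,0],"fingers": 0.9},{"delta_pos": [0,0,0.0147],"turn": [0,0,0],"fingers": 0.9},{"delta_pos": [0,0,0.0167],"turn": [0,0,0],"fingers": 0.9},{"delta_pos": [0,0,0.0167],"turn": [0,0,0],"fingers": 0.9}])

```text
clock: 18.48
position: [0.4827, 0.0001, 0.0986]
ee_rot: [0.782, 0.623, 0.001, -0.0]
ft_force: [-4.3, -1.1, 17.3]
grip_width: 0.258
grasp_force: 101.0
```

Converted, 0.0014 m / 0.75 = 0.0019, 0.0007 m / 0.75 = 0.0009.

Emit:
move_arm(plan=[{"delta_pos": [0,0,0.0009],"turn": [0,0,0],"fingers": 0.9},{"delta_pos": [0,0,0.0019],"turn": [0,0,0],"fingers": 0.9},{"delta_pos": [0,0,0.0019],"turn": [0,0,0],"fingers": 0.9}])

```text
clock: 18.85
position: [0.4827, 0.0001, 0.0984]
ee_rot: [0.782, 0.623, 0.001, -0.001]
ft_force: [-15.5, -1.3, 40.8]
grip_width: 0.253
grasp_force: 103.9
```

Run:
```python
from h import *
c,o=shot('wrist'); print(o['position'],o['ft_force']); P=cloud(c,o); Q=Rn.from_quat(o['ee_rot']).as_matrix(); T=(P-o['position'])@Q
d=np.hypot(T[...,0],T[...,1]); m=(d<.05)&(d>.02)&(P[...,2]>.065)&(P[...,2]<.09)&(T[...,0]>.005)&(c['range_z']>0)
zt=P[m]; print('collar top z',np.median(zt[:,2]),np.linalg.lstsq(np.c_[zt[:,:2]-o['position'][:2],np.ones(len(zt))],zt[:,2],rcond=None)[0])
print(*rects(c,P,(.38,.6,-.1,.12),(.063,.0725),o,sat=90),sep='\n')
a=camera('side'); b=camera('scene')
f=lambda i,u,v:cv2.resize(i['color'][v:v+90,u:u+100,::-1],(400,360),interpolation=cv2.INTER_CUBIC)
cv2.imwrite('pics/f8.png',np.hstack([f(a,215,185),f(b,215,140)]))
```

```text
[4.82680071e-01 1.10579300e-04 9.83766470e-02] [-15.51864344  -1.32173314  40.75722589]
collar top z 0.07497616229904788 [-0.00127671  0.0006174   0.07496529]
(array([367., 226.]), 0.0689, array([527.6,   3.5]), array([95.1, 20.9]), 77.3)
(array([194., 226.]), 0.069, array([441.1,  23.4]), array([95. , 21.1]), 76.9)
```

View pics/f8.png

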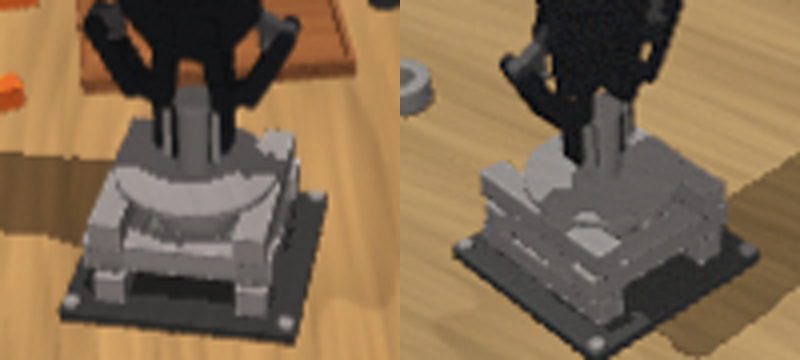

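The collar sits flat on both bars: its top reads 0.075 against 0.076 nominal, with no tilt. The bars are undisturbed and the force rises steeply, so the contact is hard. I'll ease the push to a moderate level.

Emit:
move_arm(plan=[{"delta_pos": [0,-0.0004,-0.0008],"turn": [0,0,0],"fingers": 0.9},{"delta_pos": [0,-0.0004,-0.0008],"turn": [0,0,0],"fingers": 0.9},{"delta_pos": [0,-0.0004,-0.0008],"turn": [0,0,0],"fingers": 0.9},{"delta_pos": [0,-0.0004,-0.0008],"turn": [0,0,0],"fingers": 0.9}])

```text
clock: 19.5
position: [0.4826, 0.0001, 0.0985]
ee_rot: [0.782, 0.623, 0.001, -0.0]
ft_force: [-8.3, -1.0, 28.4]
grip_width: 0.257
grasp_force: 101.4
```

Emit:
move_arm(plan=[{"delta_pos": [0,0,0],"turn": [0,0,0],"fingers": 0.9},{"delta_pos": [0,0,0],"turn": [0,0,0],"fingers": 0.9},{"delta_pos": [0,0,0],"turn": [0,0,0],"fingers": 0.9},{"delta_pos": [0,0,0],"turn": [0,0,0],"fingers": 0.9},{"delta_pos": [0,0,0],"turn": [0,0,0],"fingers": 0.9},{"delta_pos": [0,0,0],"turn": [0,0,0],"fingers": 0.9},{"delta_pos": [0,0,0],"turn": [0,0,0],"fingers": 0.9},{"delta_pos": [0,0,0],"turn": [0,0,0],"fingers": 0.9}])

```text
clock: 20.5
position: [0.4826, 0.0001, 0.0985]
ee_rot: [0.782, 0.623, 0.001, -0.0]
ft_force: [-8.9, -1.1, 28.0]
grip_width: 0.255
grasp_force: 101.4
```

Steady at 28 N.

```bash
python3 -c "
from workcell import hand_in
print(hand_in())"
```

```text
the job is handed in; nothing more can be done
None
```

The job is handed in at about 20.5 s: both long bars lie as the third layer, within about 1 mm of their places, and the flask is still gripped and pressed down with its collar on them at a steady 28 N.

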